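# Hold the specimen carrier to the stage fence with a straightedge

### The arm

A 7-joint arm with a two-finger parallel gripper is mounted at the origin on the work surface. World frame = base frame: x ahead of the robot, y to its left, z up, the work surface at z = 0. Lengths are in mm, angles in rad, forces in N, time in s.
With the tool pointing down it reaches from about 400 to 875 mm from the base axis. Payload 4.4 kg.
Tool frame: the origin (TCP) lies at the very end of the fingers, on their centre line; the grasp point (between the pads) lies 19 mm behind it; z points along the fingers, y is the line along which they close (so a half turn about z gives the same grasp; the last joint's range is limited). The gripper opens to 85 mm and grips with 20 to 120 N. Pads are 22 mm wide; open, the fingers measure 114 mm over their backs; the gripper's body (76 mm by 85 mm) begins 54 mm behind the grasp point. The pads swing forward as they close: fully open they stand 13 mm farther back than shut.
Start: joints at [-1.208, 0.628, 0.038, 1.517, -0.027, 0.996, -0.02], TCP at [270.236, 591.177, 231.313] pointing down, gripper open.
Joint ranges: [-3.06, 3.06], [-0.37, 2.12], [-1.25, 1.32], [0.18, 2.47], [-1.1, 4.24], [0.23, 1.98], [-2.94, 2.94]. Speed limits (rad/s): [2.57, 2.57, 3.14, 3.14, 3.14, 3.14, 3.14].

### API

Orientations are given as [roll, pitch, yaw] about the fixed x, y, z axes, in that order (R = Rz(yaw) Ry(pitch) Rx(roll)).
In Python, from cell import ctrl gives the robot as it stands.
- The arm moves only by the tool jog_arm, never from a script. Its argument "plan" is a list of rows, each an object of numbers: "tx", "ty", "tz": the shift along the tool's x, y, z as a fraction of full scale; "wx", "wy", "wz": the turn, a rotation vector about the tool's x, y, z as a fraction of full scale; "claw": the closure, from 0 (fully open) to 1 (shut). In form: [{"tx": .., "ty": .., "tz": .., "wx": .., "wy": .., "wz": .., "claw": ..}, ...]. A call has 1 to 12 rows; each row is the pose to reach, as a shift and turn from the pose commanded when the call began, along the tool's axes at that moment; what a row does not reach only later rows make up. Full scale, the value 1, is 300 mm for a shift and 90 degrees for a turn. A row lasts 1/10 s, in which the tool goes at most 50 mm and 8.59 degrees, less where a joint would pass 70% of its speed; a pose out of reach is approached as far as the arm can. A call with a number of a shift or a turn outside -1 to 1 is refused whole. A call with a gripper value outside its range is refused whole. The fingers move at their own pace and stop on an object; the grip force is fixed at half the most. Time passes only in rows, so rows that repeat a pose let the fingers close. It gives the time, the measured TCP pose, the force, the opening and the grip force at its end, in the units of the state.
- ctrl.read_state(): the state, without advancing time (a new reading comes with each control period).
- ctrl.get_image(name): name is "side" or "top" or "wrist"; returns a dict with "img" (420x560x3 uint8, red, green, blue), "depth" (420x560 float32, mm along the optical axis (not along the pixel's ray), 0 where there is no reading), "fx", "fy", "cx", "cy" (pixels), "distortion" ([k1, k2, p1, p2, k3] as OpenCV has them; the pictures are not rectified), "position" and "orientation" of the camera in the world; the wrist camera has in their place "hand_eye" (4x4, takes a point from camera to tool coordinates, whose origin is the TCP and whose axes are the flange's). Camera axes: x right, y down, z forward; pixel columns grow to the right and rows downward; lengths in mm; the calibration is good to about 2 mm. A picture is of the moment at which its call begins: read the wrist's pose just before it.
- ctrl.finish_job(): hands the job in; it is judged then, once.
Trained networks look in a picture, given as the dict that the camera call returned (one of the last four; its "shot" number tells which), for a name from the list of things; names that differ only in an ending like _2 or _b are one class to them, and where a whole thing is asked for, a point or a joint stands for the part that bears it (a point fixed in the world has none). Each returns a list of dicts, best first, with "score" (0 to 1); they miss things now and then, are a little off and sometimes report something else, mostly with a low value. They report only what shows in the picture. A call takes as long as a camera call. They do not tell look-alikes from the thing itself.
- ctrl.trace(picture, thing): "pixels" (420x560 bool, what is visible of it) and "extent" ([centre column, centre row, width, height] in pixels, round what is visible of it).
The state is a dict: "clock": time; "qpos": joint angles; "qd": joint speeds; "tau": joint torques, N m; "eef_pos": TCP position; "tool_rot": TCP orientation; "force": force on the tool from outside, world axes, zero at the start; "torque": the same for the moment, N m; "width": finger opening in mm; "gripper_force": force on a finger pad.
Only numpy, scipy, OpenCV 4.12 (cv2) and the standard library are available. Lean on these libraries where they do the work, as an engineer would, in place of code of your own. Each camera call takes 0.05 s, during which the arm holds its last target. There are 200 camera calls.

### The job

Pick up the steel straightedge, stand it on the microscope stage flush along the carrier's front edge, about its middle, and with it slide the carrier back until its rear edge is square and flush against the fence, roughly centred on it, without ramming. Keep pressing steadily through the straightedge with about 10 N (a kilogram's weight) and finish like that, still gripping it and pushing, so that I can do up the clamps. Keep the gripper off the carrier and leave the other things where they are.

Things in the scene. Friction and masses are not known exactly. Their poses are not given: they have to be found in the camera images.
- stage: microscope's measuring stage, fixed on the bench: level black top plate 220 (x) by 240 mm (y), top 60 mm above the bench. Origin: centre of the underside. x points squarely at the fence (away from the robot), y along it, z up. Micrometer heads, lower than the top, stick out under 70 mm at the front and at the -y side. Behind the fence: two strap clamps, swung aside, up to 94 mm above the bench
- fence: the stop rail (fence): steel bar 180 mm long (y), 14 mm thick (x), 9 mm high, screwed on the stage's top near its far edge, same axes as the stage. Origin: centre of its underside, 67 mm from the stage's centre along stage x. It is rigid.
- fence_face (a point): middle of the fence's near, flat face (the one the carrier goes against), 4.5 mm above the stage top; 60 mm from the stage's centre along stage x
- carrier: specimen carrier: aluminium plate 80 (x) by 130 (y) by 10 mm, about 0.34 kg, loose and askew on the stage (slides with about 1 N), short of the fence. Four black mounted specimens, 25 mm across, stand 6 mm above its top in a row 54 mm behind its front edge. Origin: centre of the underside; x points from front to rear edge (the one for the fence). Seated, its origin is 20 mm along x from the stage's centre
- carrier_front (a point): middle of the carrier's front edge face (the one the straightedge goes against), 5 mm above the stage top
- carrier_rear (a point): middle of the carrier's rear edge face, 5 mm above the stage top
- straightedge: straightedge: ground steel parallel bar, 152 mm long (x), 12.7 mm thick (y), 32 mm tall (z), about 0.46 kg, standing loose on its narrow face on the bench beside the stage. Origin: centre of its underside. Held by its upper 19 mm across its thickness, the fingertips pass above the carrier's 10 mm edge.
- vblock: bystander: machinist's V-block, dark steel, 64 x 44 mm and 40 mm tall, standing on the bench at one side of the stage (the straightedge is at the other). Origin: centre of the underside
- objective: bystander: microscope objective standing upright, 30 mm across and 47 mm tall. Origin: centre of the underside
- loupe: bystander: black hand loupe standing upright, 42 mm across and 36 mm tall. Origin: centre of the underside
- screwdriver: bystander: screwdriver lying on the bench, 170 mm long. Origin: on its axis, near its middle
- slidebox: bystander: grey slide box, 85 x 150 mm and 32 mm tall. Origin: centre of the underside
- dish: bystander: shallow glass dish, 90 mm across and 16 mm tall. Origin: centre of the underside
- spare: bystander: spare mounted specimen, a black disc 25 mm across and 14 mm tall, on the stage behind the fence. Origin: centre of the underside
Not all that is in view belongs to the job. Several things look just like the straightedge: the one meant starts farthest to the robot's left.

How it is judged (in metres and radians):
On the way:
1. the straightedge stands flush along the carrier's front edge, touching it, while the carrier is still clear of the fence (angle between the x axis of straightedge and the y axis of carrier, either way round below 0.05 rad and x of straightedge in the frame of carrier between -0.05 and -0.044 m and y of straightedge in the frame of carrier between -0.035 and 0.035 m and z of straightedge in the frame of carrier between -0.004 and 0.006 m and contact force between straightedge and carrier above 0.2 N and x of carrier in the frame of stage below 0.016 m), for 0.1 s.
At the end, for the whole second after the job is handed in: Carrier flat on the stage, rear edge on the fence (2.5 mm, 1.4 degrees, centred within 25 mm); straightedge gripped, at most 6 mm above the stage, flush along the front edge (3 mm, 3 degrees, centred within 35 mm), pressing the carrier on the fence with 4 to 18 N, at rest, through the last second (angle between the x axis of straightedge and the y axis of carrier, either way round below 0.05 rad and x of straightedge in the frame of carrier between -0.05 and -0.044 m and y of straightedge in the frame of carrier between -0.035 and 0.035 m and z of straightedge in the frame of carrier between -0.004 and 0.006 m and angle between the x axis of carrier and the x axis of stage, either way round below 0.025 rad and x of carrier in the frame of stage between 0.0175 and 0.0225 m and y of carrier in the frame of stage between -0.025 and 0.025 m and z of carrier in the frame of stage between 0.057 and 0.063 m and angle between carrier's own z axis and vertical below 0.04 rad and angle between straightedge's own z axis and vertical below 0.08 rad and contact force between carrier and fence between 4 and 18 N and contact force between straightedge and carrier between 4 and 18 N and contact force between the fingers and straightedge above 3 N and contact force between each of the arm, the fingers and carrier below 1 N and linear speed of each of carrier, straightedge below 0.01 m/s); the arm keeps its last pose, push and grip.
It fails at once if the gripper or arm touches the carrier or its specimens (contact force between any of the arm, the fingers and carrier above 2 N).
It fails at once if the carrier is rammed against the fence (over 45 N) (contact force between carrier and fence above 45 N).
It fails at once if another thing is displaced by over 25 mm (distance of any of vblock, objective, loupe, screwdriver, slidebox, dish, spare from where it was at the start of the episode above 0.025 m).
It also fails if it takes over 64 s, if anything falls off the work surface, if the arm or the gripper's body presses on something with over 40 N, if the wrist force passes 120 N, or if a joint passes its speed limit or range.

## Working session

There is one attempt and no reset: what is moved stays moved. The work goes in short steps, Python scripts to look and compute and a tool call to move; the robot and the scene stay as the last step left them, time stands still between calls to the robot, and variables do not carry over. Pictures are saved under pics/ and viewed, at most 10 in all, crops included, and the job is handed in when it is done.

Besides the shell and the picture viewer there is one more tool, called after "Request:" by a JSON object that holds its "api" and its "payload". jog_arm: Moves the arm, as the interface text tells. Shift numbers are shares of 300 mm and turn numbers shares of 90 degrees, none past 1 either way. Its arguments: {"type":"object","properties":{"plan":{"type":"array"}},"required":["plan"]}

```bash
mkdir -p pics; cat > h.py <<'E'
import numpy as np, cv2
from scipy.spatial.transform import Rotation as R
from cell import ctrl
def pose(s=None):
    s=s or ctrl.read_state(); T=np.eye(4); T[:3,:3]=R.from_euler('xyz',s['tool_rot']).as_matrix(); T[:3,3]=s['eef_pos']; return T
def cam(name):
    T=pose(); p=ctrl.get_image(name)
    if 'hand_eye' in p: C=T@np.array(p['hand_eye'])
    else:
        C=np.eye(4); o=np.array(p['orientation'],float); C[:3,3]=p['position']
        C[:3,:3]=o if o.shape==(3,3) else R.from_euler('xyz',o).as_matrix()
    p['C']=C; return p
def pts(p):
    K=np.array([[p['fx'],0,p['cx']],[0,p['fy'],p['cy']],[0,0,1.]]); h,w=p['depth'].shape
    uv=np.stack(np.meshgrid(np.arange(w),np.arange(h)),-1).reshape(-1,1,2).astype(np.float64)
    n=cv2.undistortPoints(uv,K,np.array(p['distortion'],float)).reshape(h,w,2)
    d=p['depth'][...,None]; X=np.concatenate([n*d,d],-1)
    W=X@p['C'][:3,:3].T+p['C'][:3,3]; W[p['depth']==0]=np.nan; return W
def save(p,n): cv2.imwrite('pics/'+n,p['img'][...,::-1])
E
python3 - <<'E'
from h import *
s=ctrl.read_state(); print({k:np.round(v,3) for k,v in s.items()})
for n in ['top','side']:
    p=cam(n); save(p,n+'.png'); print(n,p['C'][:3].round(2).tolist()); W=pts(p)
    np.save(n+'W.npy',W)
    for t in ['stage','fence','carrier','straightedge','vblock']:
        for r in ctrl.trace(p,t)[:5]:
            q=W[r['pixels']]; q=q[~np.isnan(q[:,0])]
            if len(q): print(t,round(r['score'],2),np.round(r['extent']),np.nanmedian(q,0).round(),np.percentile(q,[2,98],axis=0).round().tolist())
E
```

```text
{'clock': np.float64(0.0), 'qpos': array([-1.208,  0.629,  0.038,  1.518, -0.027,  0.996, -0.02 ]), 'qd': array([ 0.   , -0.001, -0.   , -0.001, -0.   ,  0.   ,  0.   ]), 'tau': array([-0.0000e+00, -5.6342e+01,  1.2260e+00, -1.9345e+01,  1.1000e-02,
        1.0000e-02, -0.0000e+00]), 'eef_pos': array([269.973, 590.575, 230.381]), 'tool_rot': array([-3.14 ,  0.   ,  2.713]), 'force': array([-0.245,  0.314, -1.017]), 'torque': array([ 0.019, -0.03 , -0.023]), 'gripper_force': np.float64(0.0), 'width': np.float64(85.21)}
top [[0.03, -0.98, 0.2, 323.54], [-1.0, -0.03, 0.01, 10.39], [-0.01, -0.2, -0.98, 1386.49]]
stage 0.95 [292. 224. 100. 104.] [583. -12.  60.] [[454.0, -143.0, 36.0], [682.0, 100.0, 80.0]]
fence 0.59 [284. 192.  64.  15.] [643.  -6.  68.] [[625.0, -90.0, 60.0], [660.0, 79.0, 74.0]]
fence 0.45 [194. 204.  11.   7.] [611. 252.  41.] [[602.0, 242.0, 20.0], [623.0, 266.0, 50.0]]
fence 0.44 [452. 230.  38.  56.] [ 550. -491.   31.] [[480.0, -539.0, 7.0], [625.0, -450.0, 38.0]]
carrier 0.67 [290. 218.  49.  35.] [561. -22.  70.] [[518.0, -86.0, 61.0], [603.0, 40.0, 79.0]]
stra
[... 977 characters left out ...]
]
carrier 0.94 [287. 211.  56.  28.] [554. -35.  70.] [[514.0, -90.0, 61.0], [601.0, 32.0, 77.0]]
straightedge 0.9 [194. 188.  48.  21.] [454. 327.  20.] [[386.0, 322.0, 2.0], [531.0, 340.0, 34.0]]
straightedge 0.81 [224. 282.  71.  27.] [ 326. -126.   21.] [[271.0, -177.0, 1.0], [377.0, -71.0, 34.0]]
straightedge 0.79 [356. 196.   8.  28.] [810.  -3.  29.] [[762.0, -41.0, -0.0], [879.0, 49.0, 35.0]]
straightedge 0.76 [175. 214.  46.  32.] [348. 211.  19.] [[282.0, 185.0, -0.0], [422.0, 254.0, 34.0]]
vblock 0.68 [338. 299.  39.  41.] [ 483. -329.   26.] [[458.0, -339.0, 3.0], [519.0, -295.0, 41.0]]
vblock 0.57 [285. 213.  56.  25.] [555. -36.  70.] [[514.0, -91.0, 60.0], [603.0, 32.0, 77.0]]
```

View pics/top.png

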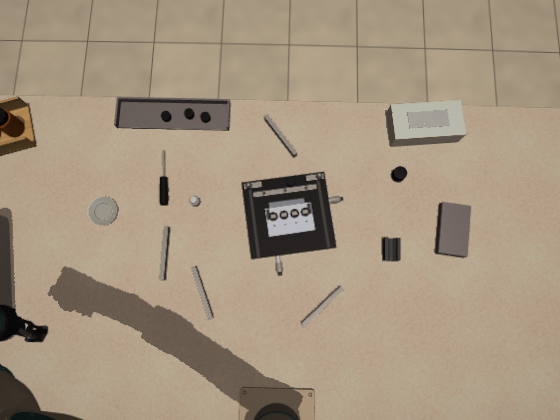

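```bash
python3 - <<'E'
from h import *
for n in ['top','side']:
    p=cam(n); W=pts(p)
    r=ctrl.trace(p,'straightedge')
    for a in r:
        m=a['pixels']&(W[...,2]>26)&(W[...,2]<38)
        q=W[m][:,:2].astype(np.float32)
        if len(q)>10: print(n,cv2.minAreaRect(q),len(q),cv2.fitLine(q,cv2.DIST_HUBER,0,.01,.01).ravel())
    for t,lo,hi in [('carrier',67,73),('fence',66,72),('stage',57,63)]:
        a=ctrl.trace(p,t)[0]; m=a['pixels']&(W[...,2]>lo)&(W[...,2]<hi)
        print(n,t,cv2.minAreaRect(W[m][:,:2].astype(np.float32)))
E
```

```text
top ((327.0400085449219, -120.81797790527344), (13.113275527954102, 147.41978454589844), 43.947715759277344) 241 [   0.697298    -0.7167814  326.86835   -120.214745 ]
top ((823.6649780273438, 10.317657470703125), (145.46786499023438, 13.243647575378418), 37.62202835083008) 196 [7.9571825e-01 6.0566700e-01 8.2198523e+02 9.5361652e+00]
top ((354.1226806640625, 216.20501708984375), (146.61402893066406, 13.123095512390137), 22.120906829833984) 205 [  0.9259679    0.37760237 351.08344    215.224     ]
top ((462.31756591796875, 331.1560974121094), (14.520710945129395, 149.24937438964844), 89.36741638183594) 241 [ 9.9978697e-01 -2.0641068e-02  4.6120743e+02  3.3054666e+02]
top carrier ((561.7115478515625, -22.122413635253906), (80.36698913574219, 130.17071533203125), 9.800857543945312)
top fence ((642.9466552734375, -4.395912170410156), (15.13893985748291, 173.84750366210938), 9.760622024536133)
top stage ((577.716796875, -17.569168090820312), (220.40814208984375, 240.19735717773438), 9.073692321777344)
side ((324.7649841308594, -120.51548767089844), (17.986543655395508, 151.82839965820312)
[... 232 characters left out ...]
 213.26718   ]
side ((459.7917785644531, 331.1749267578125), (150.98443603515625, 22.943675994873047), 1.0129737854003906) 180 [ 9.9999434e-01 -3.3660217e-03  4.5566632e+02  3.2875818e+02]
side ((822.3179931640625, 8.254718780517578), (151.41696166992188, 13.73382568359375), 37.50737380981445) 124 [7.9100484e-01 6.1180991e-01 8.1719153e+02 3.3289578e+00]
side carrier ((560.2272338867188, -23.51922607421875), (84.16905212402344, 132.85096740722656), 10.229405403137207)
side fence ((640.7679443359375, -12.940155029296875), (14.917163848876953, 174.34048461914062), 9.62938404083252)
side stage ((575.8432006835938, -18.809768676757812), (224.23353576660156, 244.48487854003906), 9.00485610961914)
```

```bash
cat >> h.py <<'E'
def plan(pos,yaw,tilt=True):
    "shift/turn from measured pose to pos, tool straight down with yaw (deg)"
    T=pose(); D=R.from_euler('xyz',[np.pi,0,np.radians(yaw)]).as_matrix()
    d=T[:3,:3].T@(np.array(pos)-T[:3,3]); w=R.from_matrix(T[:3,:3].T@D).as_rotvec(degrees=True)
    print('t',(d/300).round(4),'w',(w/90).round(4),'mm',d.round(1),'deg',w.round(2))
E
python3 -c "
from h import *
plan([461,331,200],180)"
```

```text
t [-0.9389 -0.5242  0.1043] w [-0.    -0.    -0.273] mm [-281.7 -157.3   31.3] deg [ -0.    -0.   -24.57]
```

Request:
{"api": "jog_arm", "payload": {"plan": [{"tx":-0.939,"ty":-0.524,"tz":0.104,"wz":-0.273,"claw":0},{"tx":-0.939,"ty":-0.524,"tz":0.104,"wz":-0.273,"claw":0},{"tx":-0.939,"ty":-0.524,"tz":0.104,"wz":-0.273,"claw":0},{"tx":-0.939,"ty":-0.524,"tz":0.104,"wz":-0.273,"claw":0},{"tx":-0.939,"ty":-0.524,"tz":0.104,"wz":-0.273,"claw":0},{"tx":-0.939,"ty":-0.524,"tz":0.104,"wz":-0.273,"claw":0},{"tx":-0.939,"ty":-0.524,"tz":0.104,"wz":-0.273,"claw":0},{"tx":-0.939,"ty":-0.524,"tz":0.104,"wz":-0.273,"claw":0},{"tx":-0.939,"ty":-0.524,"tz":0.104,"wz":-0.273,"claw":0},{"tx":-0.939,"ty":-0.524,"tz":0.104,"wz":-0.273,"claw":0}]}}

```text
invalid input at $.plan[0]: expected keys tx, ty, tz, wx, wy, wz, claw
```

```bash
cat >> h.py <<'E'
def edge(p,t='straightedge',lo=26,hi=38):
    W=pts(p)
    for a in ctrl.trace(p,t)[:2]:
        m=a['pixels']&(W[...,2]>lo)&(W[...,2]<hi); q=W[m]
        if len(q)>30: print(t,round(a['score'],2),np.round(cv2.minAreaRect(q[:,:2].astype(np.float32))[0],1),[np.round(v,1) for v in cv2.minAreaRect(q[:,:2].astype(np.float32))[1:]],cv2.fitLine(q[:,:2].astype(np.float32),cv2.DIST_HUBER,0,.01,.01).ravel().round(4),'zmed',np.median(q[:,2]).round(1),np.round(a['extent']))
E
python3 - <<'E'
from h import *
s=ctrl.read_state(); print(s['clock'],s['eef_pos'],s['tool_rot'],s['qpos'].round(2))
p=cam('wrist'); save(p,'w1.png'); edge(p); print(p['C'].round(2).tolist())
plan([461,331,60],180)
E
```

```text
1.1 [270.22097156 591.14589957 231.28859685] [-3.14152176e+00 -4.32291199e-05  2.71275313e+00] [-1.21  0.63  0.04  1.52 -0.03  1.   -0.02]
straightedge 0.67 [412.2 242.8] [array([27.1, 14.6]), np.float64(20.7)] [  0.8957   0.4446 411.7818 244.9014] zmed 30.6 [ 68. 409.  26.  20.]
[[0.42, 0.88, 0.23, 210.82], [0.91, -0.4, -0.11, 618.22], [0.0, 0.26, -0.97, 373.08], [0.0, 0.0, 0.0, 1.0]]
t [-0.9388 -0.5243  0.571 ] w [-0.    -0.    -0.273] mm [-281.7 -157.3  171.3] deg [ -0.    -0.   -24.57]
```

View pics/w1.png

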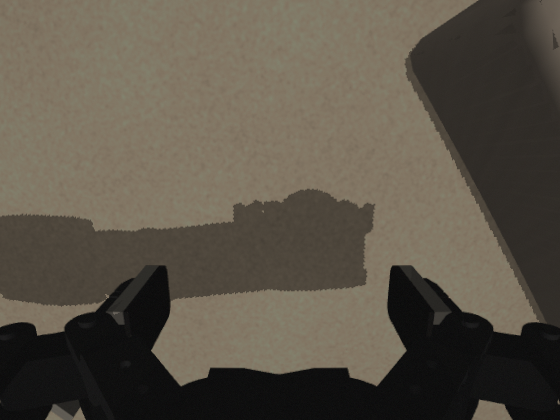

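The arm did not move because every row needs all the keys. The picture shows bare bench, the arm's shadow and the open fingers (around rows 270-400).

Request:
{"api": "jog_arm", "payload": {"plan": [{"tx":-0.939,"ty":-0.524,"tz":0.104,"wx":0,"wy":0,"wz":-0.273,"claw":0},{"tx":-0.939,"ty":-0.524,"tz":0.104,"wx":0,"wy":0,"wz":-0.273,"claw":0},{"tx":-0.939,"ty":-0.524,"tz":0.104,"wx":0,"wy":0,"wz":-0.273,"claw":0},{"tx":-0.939,"ty":-0.524,"tz":0.104,"wx":0,"wy":0,"wz":-0.273,"claw":0},{"tx":-0.939,"ty":-0.524,"tz":0.104,"wx":0,"wy":0,"wz":-0.273,"claw":0},{"tx":-0.939,"ty":-0.524,"tz":0.104,"wx":0,"wy":0,"wz":-0.273,"claw":0},{"tx":-0.939,"ty":-0.524,"tz":0.104,"wx":0,"wy":0,"wz":-0.273,"claw":0},{"tx":-0.939,"ty":-0.524,"tz":0.104,"wx":0,"wy":0,"wz":-0.273,"claw":0},{"tx":-0.939,"ty":-0.524,"tz":0.104,"wx":0,"wy":0,"wz":-0.273,"claw":0},{"tx":-0.939,"ty":-0.524,"tz":0.104,"wx":0,"wy":0,"wz":-0.273,"claw":0}]}}

```text
clock: 2.2
eef_pos: [460.1, 332.7, 200.3]
tool_rot: [3.14, -0.0, -3.139]
force: [-0.1, -0.1, 0.2]
width: 85.2
gripper_force: 0.0
```

```bash
python3 - <<'E'
from h import *
s=ctrl.read_state(); print(s['clock'],s['eef_pos'],s['tool_rot'],s['qpos'].round(2))
p=cam('wrist'); save(p,'w2.png'); edge(p)
plan([461,331,60],180)
E
```

```text
2.2 [460.14906945 332.70129463 200.28317686] [ 3.14033151e+00 -3.95127617e-04 -3.13944400e+00] [-0.62  0.55 -0.09  1.78  0.06  0.81  0.84]
straightedge 0.86 [462.7 333.9] [array([ 12.8, 150.8]), np.float64(89.2)] [ 9.999000e-01 -1.360000e-02  4.580474e+02  3.338852e+02] zmed 31.2 [278. 189.  18. 169.]
straightedge 0.73 [364.8 223. ] [array([130.4,  14.1]), np.float64(21.8)] [  0.9263   0.3768 363.9594 223.3602] zmed 30.9 [147.  76.  92. 147.]
t [-0.0033 -0.0062  0.4675] w [ 0.0006 -0.0002  0.0018] mm [ -1.   -1.9 140.2] deg [ 0.05 -0.01  0.16]
```

View pics/w2.png

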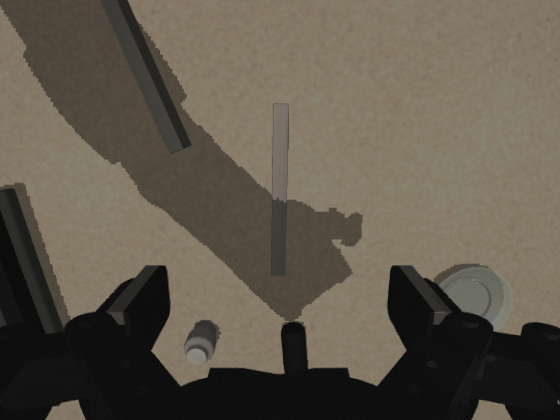

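The wanted bar lies between the fingers (column 278, rows 104-274), at (462.7, 333.9) and yaw -0.8°.

```bash
python3 - <<'E'
from h import *
plan([462.5,333.9,14.5],179.2)
E
```

```text
t [-0.0084  0.0033  0.6191] w [ 0.0006 -0.0002  0.0107] mm [ -2.5   1.  185.7] deg [ 0.05 -0.01  0.96]
```

Request:
{"api": "jog_arm", "payload": {"plan": [{"tx":-0.008,"ty":0.003,"tz":0.16,"wx":0,"wy":0,"wz":0.0107,"claw":0},{"tx":-0.008,"ty":0.003,"tz":0.32,"wx":0,"wy":0,"wz":0.0107,"claw":0},{"tx":-0.008,"ty":0.003,"tz":0.45,"wx":0,"wy":0,"wz":0.0107,"claw":0},{"tx":-0.008,"ty":0.003,"tz":0.55,"wx":0,"wy":0,"wz":0.0107,"claw":0},{"tx":-0.008,"ty":0.003,"tz":0.6,"wx":0,"wy":0,"wz":0.0107,"claw":0},{"tx":-0.008,"ty":0.003,"tz":0.619,"wx":0,"wy":0,"wz":0.0107,"claw":0},{"tx":-0.008,"ty":0.003,"tz":0.619,"wx":0,"wy":0,"wz":0.0107,"claw":0},{"tx":-0.008,"ty":0.003,"tz":0.619,"wx":0,"wy":0,"wz":0.0107,"claw":0}]}}

```text
clock: 3.1
eef_pos: [464.3, 332.9, 15.8]
tool_rot: [3.14, 0.002, 3.125]
force: [0.4, 1.0, 0.3]
width: 85.6
gripper_force: 0.0
```

```bash
python3 - <<'E'
from h import *
plan([462.5,333.9,14.5],179.2)
p=cam('wrist');edge(p)
E
```

```text
t [0.0062 0.0032 0.0043] w [ 0.0011  0.0013 -0.0016] mm [1.8 1.  1.3] deg [ 0.1   0.11 -0.15]
straightedge 0.98 [444.4 333.9] [array([ 13. , 114.8]), np.float64(89.2)] [ 9.999000e-01 -1.490000e-02  4.376178e+02  3.340274e+02] zmed 31.1 [279. 226.  40. 298.]
straightedge 0.97 [404.7 239.1] [array([44.3, 14.3]), np.float64(21.6)] [9.754000e-01 2.205000e-01 4.067938e+02 2.432284e+02] zmed 30.8 [ 45. 100.  90. 201.]
```

Request:
{"api": "jog_arm", "payload": {"plan": [{"tx":0.004,"ty":0.003,"tz":0.005,"wx":0,"wy":0,"wz":0,"claw":0},{"tx":0.004,"ty":0.003,"tz":0.005,"wx":0,"wy":0,"wz":0,"claw":1},{"tx":0.004,"ty":0.003,"tz":0.005,"wx":0,"wy":0,"wz":0,"claw":1},{"tx":0.004,"ty":0.003,"tz":0.005,"wx":0,"wy":0,"wz":0,"claw":1},{"tx":0.004,"ty":0.003,"tz":0.005,"wx":0,"wy":0,"wz":0,"claw":1},{"tx":0.004,"ty":0.003,"tz":0.005,"wx":0,"wy":0,"wz":0,"claw":1},{"tx":0.004,"ty":0.003,"tz":0.005,"wx":0,"wy":0,"wz":0,"claw":1},{"tx":0.004,"ty":0.003,"tz":0.005,"wx":0,"wy":0,"wz":0,"claw":1}]}}

```text
clock: 4.0
eef_pos: [462.3, 333.0, 13.1]
tool_rot: [3.141, 0.0, 3.125]
force: [0.2, -0.2, 2.9]
width: 11.4
gripper_force: 59.4
```

```bash
python3 - <<'E'
from h import *
plan([484,150,180],139.2); plan([484,-33,180],99.3)
E
```

```text
t [-0.0825 -0.6085 -0.5566] w [1.000e-04 0.000e+00 4.426e-01] mm [ -24.8 -182.6 -167. ] deg [1.000e-02 0.000e+00 3.984e+01]
t [-0.0928 -1.2184 -0.5567] w [ 1.00e-04 -0.00e+00  8.86e-01] mm [ -27.8 -365.5 -167. ] deg [ 1.000e-02 -0.000e+00  7.974e+01]
```

Request:
{"api": "jog_arm", "payload": {"plan": [{"tx":0,"ty":0,"tz":-0.05,"wx":0,"wy":0,"wz":0,"claw":1},{"tx":0,"ty":0,"tz":-0.15,"wx":0,"wy":0,"wz":0,"claw":1},{"tx":0,"ty":0,"tz":-0.3,"wx":0,"wy":0,"wz":0,"claw":1},{"tx":0,"ty":0,"tz":-0.45,"wx":0,"wy":0,"wz":0,"claw":1},{"tx":0,"ty":0,"tz":-0.55,"wx":0,"wy":0,"wz":0,"claw":1},{"tx":0,"ty":0,"tz":-0.55,"wx":0,"wy":0,"wz":0,"claw":1}]}}

```text
clock: 4.6
eef_pos: [464.5, 334.5, 182.8]
tool_rot: [3.136, 0.007, 3.125]
force: [1.2, 0.9, -5.5]
width: 11.3
gripper_force: 59.1
```

Request:
{"api": "jog_arm", "payload": {"plan": [{"tx":-0.01,"ty":-0.05,"tz":0,"wx":0,"wy":0,"wz":0.04,"claw":1},{"tx":-0.02,"ty":-0.14,"tz":0,"wx":0,"wy":0,"wz":0.12,"claw":1},{"tx":-0.03,"ty":-0.25,"tz":0,"wx":0,"wy":0,"wz":0.21,"claw":1},{"tx":-0.04,"ty":-0.36,"tz":0,"wx":0,"wy":0,"wz":0.3,"claw":1},{"tx":-0.05,"ty":-0.47,"tz":0,"wx":0,"wy":0,"wz":0.39,"claw":1},{"tx":-0.06,"ty":-0.58,"tz":0,"wx":0,"wy":0,"wz":0.48,"claw":1},{"tx":-0.07,"ty":-0.69,"tz":0,"wx":0,"wy":0,"wz":0.57,"claw":1},{"tx":-0.08,"ty":-0.8,"tz":0,"wx":0,"wy":0,"wz":0.66,"claw":1},{"tx":-0.08,"ty":-0.9,"tz":0,"wx":0,"wy":0,"wz":0.75,"claw":1},{"tx":-0.08,"ty":-0.97,"tz":0,"wx":0,"wy":0,"wz":0.84,"claw":1},{"tx":-0.08,"ty":-1.0,"tz":0,"wx":0,"wy":0,"wz":0.886,"claw":1},{"tx":-0.08,"ty":-1.0,"tz":0,"wx":0,"wy":0,"wz":0.886,"claw":1}]}}

```text
clock: 5.8
eef_pos: [479.1, 29.5, 176.4]
tool_rot: [-3.137, 0.002, 1.727]
force: [-0.8, 0.1, -4.9]
width: 11.3
gripper_force: 58.9
```

```bash
python3 - <<'E'
from h import *
s=ctrl.read_state(); print(s['eef_pos'],s['tool_rot'],s['force'])
plan([470,-31,180],99.3)
E
```

```text
[479.06724111  29.52713131 176.36708441] [-3.13679679e+00  1.68663130e-03  1.72694900e+00] [-0.75767908  0.14087599 -4.85204214]
t [-0.1946 -0.0613 -0.0115] w [-0.0031  0.0011 -0.0039] mm [-58.4 -18.4  -3.4] deg [-0.28  0.1  -0.35]
```

Request:
{"api": "jog_arm", "payload": {"plan": [{"tx":-0.06,"ty":-0.02,"tz":0,"wx":-0.003,"wy":0,"wz":-0.004,"claw":1},{"tx":-0.13,"ty":-0.04,"tz":0,"wx":-0.003,"wy":0,"wz":-0.004,"claw":1},{"tx":-0.18,"ty":-0.06,"tz":-0.01,"wx":-0.003,"wy":0,"wz":-0.004,"claw":1},{"tx":-0.195,"ty":-0.06,"tz":-0.01,"wx":-0.003,"wy":0,"wz":-0.004,"claw":1},{"tx":-0.195,"ty":-0.06,"tz":-0.01,"wx":-0.003,"wy":0,"wz":-0.004,"claw":1}]}}

```text
clock: 6.3
eef_pos: [472.5, -28.1, 180.3]
tool_rot: [3.138, -0.0, 1.739]
force: [0.5, -0.3, -4.4]
width: 11.3
gripper_force: 58.9
```

```bash
python3 - <<'E'
from h import *
s=ctrl.read_state(); print(s['eef_pos'],s['tool_rot'],s['force'])
p=cam('wrist'); save(p,'w3.png')
edge(p,'carrier',66,74); edge(p,'fence',65,73); edge(p,'stage',56,64);edge(p,'straightedge',150,220)
p=cam('top'); edge(p,'carrier',66,74); edge(p,'fence',65,73); edge(p,'stage',56,64)
E
```

```text
[472.54781317 -28.06327482 180.30724344] [ 3.13801218e+00 -3.47101254e-04  1.73896931e+00] [ 0.51983039 -0.27897338 -4.35315077]
carrier 0.6 [562.4 -22.1] [array([ 81.2, 130.9]), np.float64(10.0)] [ 1.455000e-01 -9.894000e-01  5.528549e+02 -1.838760e+01] zmed 69.2 [405. 214. 125. 179.]
fence 0.71 [644.   -6.2] [array([ 16.1, 180.3]), np.float64(9.3)] [ 1.63700e-01 -9.86500e-01  6.41801e+02  9.55900e-01] zmed 68.1 [511. 208.  60. 235.]
stage 0.95 [578.8 -16.8] [array([219.6, 240.1]), np.float64(9.4)] [ 8.290000e-01 -5.592000e-01  5.690559e+02  3.196740e+01] zmed 59.3 [382. 206. 357. 336.]
straightedge 0.92 [469.1  -8.4] [array([ 14.8, 110.3]), np.float64(9.4)] [ 1.667000e-01 -9.860000e-01  4.677928e+02 -2.032300e+00] zmed 198.4 [279. 228.  39. 290.]
carrier 0.51 [560.1  37.5] [array([27.2, 71. ]), np.float64(77.0)] [ 9.990000e-01 -4.410000e-02  5.587304e+02  3.423510e+01] zmed 69.7 [270. 219.   9.  25.]
fence 0.55 [642.2  -6. ] [array([ 17.3, 177.4]), np.float64(9.3)] [ 1.571000e-01 -9.876000e-01  6.429712e+02 -6.419300e+00] zmed 68.6 [284. 192.  63.  13.]
fence 0.26 [553.7  31.2] [array([71.5, 22.4]), np.float64(1.5)] [9.992000e-01 3.880000e-02 5.543551e+02 3.460700e+01] zmed 69.3 [271. 222.   6.  27.]
stage 0.64 [577.6 -17.2] [array([220.9, 240.3]), np.float64(9.3)] [ 4.230000e-01 -9.061000e-01  6.081097e+02 -9.592700e+00] zmed 59.8 [293. 213. 103.  88.]
```

View pics/w3.png

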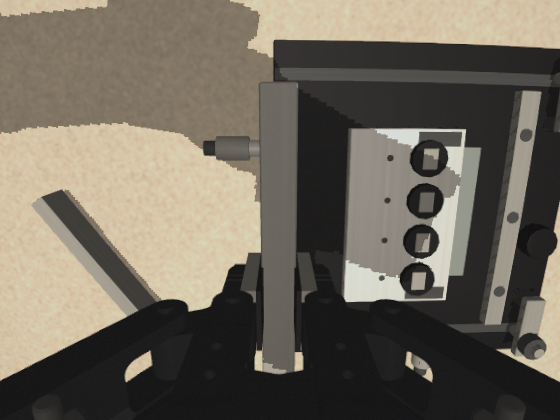

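The bar hangs at columns 262-298. The carrier's front edge runs from (349,128) to (345,300), and the fence from (520,92) to (488,322).

```bash
python3 - <<'E'
from h import *
p=cam('wrist'); W=pts(p)
def fit(m,pick,name):
    q=[]
    for r in np.where(m.any(1))[0]:
        c=np.where(m[r])[0]
        q.append(W[r,c[0] if pick=='l' else c[-1],:2])
    q=np.array(q,np.float32)[8:-8]
    vx,vy,x,y=cv2.fitLine(q,cv2.DIST_HUBER,0,.01,.01).ravel()
    if vy>0: vx,vy=-vx,-vy
    res=np.abs((q-[x,y])@[-vy,vx]); ok=res<1.5
    vx,vy,x,y=cv2.fitLine(q[ok],cv2.DIST_HUBER,0,.01,.01).ravel(); 
    if vy>0: vx,vy=-vx,-vy
    print(name,'normal yaw deg',np.degrees(np.arctan2(vx,-vy)).round(2),'pt',x.round(1),y.round(1),ok.sum(),len(q))
a=ctrl.trace(p,'carrier')[0]['pixels']&(W[...,2]>66)&(W[...,2]<74)
fit(a,'l','front'); fit(a,'r','rear')
f=ctrl.trace(p,'fence')[0]['pixels']&(W[...,2]>66)&(W[...,2]<72)
fit(f,'l','fencefront'); fit(f,'r','fenceback')
b=ctrl.trace(p,'straightedge')[0]['pixels']&(W[...,2]>190)
fit(b,'l','barL'); fit(b,'r','barR'); print(pose()[:3].round(4).tolist(),np.nanmedian(W[b],0))
E
```

```text
front normal yaw deg 10.06 pt 521.1 -17.5 157 157
rear normal yaw deg 9.9 pt 600.4 -12.5 157 157
fencefront normal yaw deg 9.4 pt 636.4 -2.1 218 218
fenceback normal yaw deg 9.24 pt 649.5 -0.3 215 218
barL normal yaw deg 9.98 pt 461.9 -1.0 276 276
barR normal yaw deg 9.48 pt 471.6 15.1 276 276
[[-0.1678, 0.9858, 0.0047, 472.9351], [0.9858, 0.1678, 0.0008, -28.0589], [0.0, 0.0048, -1.0, 180.9058]] [467.89843226   2.18087638 198.94636897]
```

```bash
python3 - <<'E'
from h import *
plan([496.4,-32.2,74.8],99.55)
E
```

```text
t [-0.0267  0.0731  0.354 ] w [ 0.003  -0.      0.0012] mm [ -8.   21.9 106.2] deg [ 0.27 -0.    0.11]
```

Request:
{"api": "jog_arm", "payload": {"plan": [{"tx":-0.014,"ty":0.04,"tz":0,"wx":0.003,"wy":0,"wz":0,"claw":1},{"tx":-0.027,"ty":0.073,"tz":0.05,"wx":0.003,"wy":0,"wz":0.001,"claw":1},{"tx":-0.027,"ty":0.073,"tz":0.13,"wx":0.003,"wy":0,"wz":0.001,"claw":1},{"tx":-0.027,"ty":0.073,"tz":0.21,"wx":0.003,"wy":0,"wz":0.001,"claw":1},{"tx":-0.027,"ty":0.073,"tz":0.28,"wx":0.003,"wy":0,"wz":0.001,"claw":1},{"tx":-0.027,"ty":0.073,"tz":0.32,"wx":0.003,"wy":0,"wz":0.001,"claw":1},{"tx":-0.027,"ty":0.073,"tz":0.335,"wx":0.003,"wy":0,"wz":0.001,"claw":1},{"tx":-0.027,"ty":0.073,"tz":0.34,"wx":0.003,"wy":0,"wz":0.001,"claw":1},{"tx":-0.027,"ty":0.073,"tz":0.34,"wx":0.003,"wy":0,"wz":0.001,"claw":1},{"tx":-0.027,"ty":0.073,"tz":0.34,"wx":0.003,"wy":0,"wz":0.001,"claw":1}]}}

```text
clock: 7.95
eef_pos: [497.0, -32.4, 79.8]
tool_rot: [3.14, 0.0, 1.738]
force: [1.0, -0.7, -4.0]
width: 11.3
gripper_force: 58.9
```

```bash
python3 - <<'E'
from h import *
s=ctrl.read_state(); print(s['eef_pos'],s['tool_rot'],s['force'])
plan([496.4,-32.2,74.6],99.55)
p=cam('wrist'); save(p,'w4.png')
W=pts(p); b=ctrl.trace(p,'straightedge')[0]['pixels']; q=W[b&(W[...,2]>80)]; print(np.nanmedian(q,0),len(q))
p=cam('side'); save(p,'s4.png')
cv2.imwrite('pics/s4c.png',cv2.resize(p['img'][150:300,200:400,::-1],(800,600),interpolation=cv2.INTER_CUBIC))
E
```

```text
[497.04771526 -32.36855631  79.80253848] [3.13990975e+00 3.10859826e-04 1.73777908e+00] [ 1.01433845 -0.688124   -3.99114858]
t [ 0.0009 -0.0021  0.0173] w [0.0011 0.0002 0.0002] mm [ 0.3 -0.6  5.2] deg [0.1  0.02 0.02]
[444.00878603 -29.13021048 149.48915317] 13
```

View pics/s4c.png

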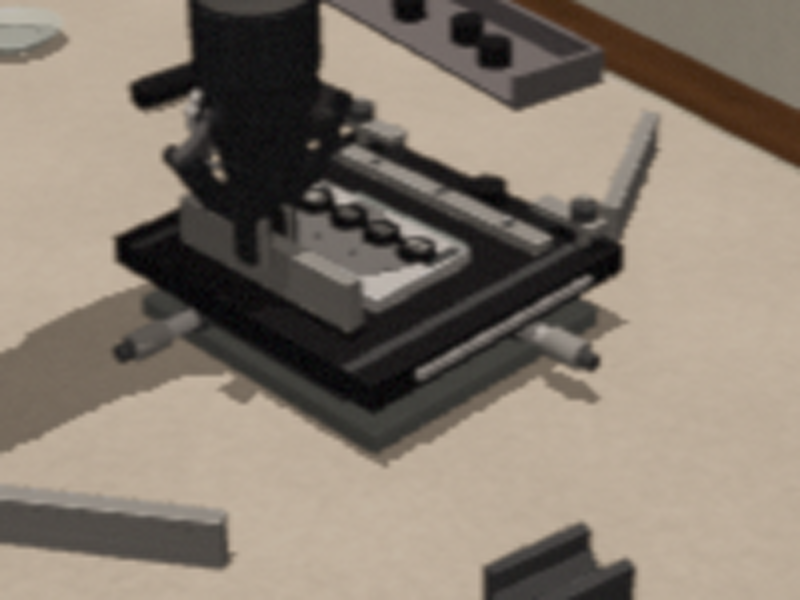

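The bar hovers level just in front of the carrier's front edge, parallel to it. I'll lower it, then approach to just short of contact.

Request:
{"api": "jog_arm", "payload": {"plan": [{"tx":0,"ty":0,"tz":0.009,"wx":0,"wy":0,"wz":0,"claw":1},{"tx":0,"ty":0,"tz":0.017,"wx":0,"wy":0,"wz":0,"claw":1},{"tx":0,"ty":0,"tz":0.017,"wx":0,"wy":0,"wz":0,"claw":1},{"tx":0,"ty":0.02,"tz":0.017,"wx":0,"wy":0,"wz":0,"claw":1},{"tx":0,"ty":0.04,"tz":0.017,"wx":0,"wy":0,"wz":0,"claw":1},{"tx":0,"ty":0.05,"tz":0.017,"wx":0,"wy":0,"wz":0,"claw":1},{"tx":0,"ty":0.055,"tz":0.017,"wx":0,"wy":0,"wz":0,"claw":1},{"tx":0,"ty":0.06,"tz":0.017,"wx":0,"wy":0,"wz":0,"claw":1},{"tx":0,"ty":0.06,"tz":0.017,"wx":0,"wy":0,"wz":0,"claw":1}]}}

```text
clock: 9.0
eef_pos: [514.2, -29.3, 73.9]
tool_rot: [3.142, 0.0, 1.738]
force: [0.4, 0.4, -4.3]
width: 11.5
gripper_force: 58.9
```

```bash
cat >> h.py <<'E'
n=np.array([.9858,.1678,0]); t=np.array([-.1678,.9858,0])
def st():
    s=ctrl.read_state(); P=np.array(s['eef_pos']); F=np.array(s['force'])
    print(s['clock'],'n %.1f t %.1f z %.1f'%(P@n,P@t,P[2]),'yaw',np.degrees(s['tool_rot'][2]).round(2),np.round(s['tool_rot'][0],4),'Fn %.2f Ft %.2f Fz %.2f'%(F@n,F@t,F[2]),'tq',np.round(s['torque'],2))
E
python3 - <<'E'
from h import *
st()
p=cam('wrist'); edge(p,'carrier',66,74); edge(p,'straightedge',85,97)
st()
E
```

```text
9.0 n 502.0 t -115.2 z 73.9 yaw 99.57 3.1416 Fn 0.45 Ft 0.36 Fz -4.25 tq [0.   0.01 0.02]
carrier 0.96 [561.3 -14.9] [array([ 80.8, 115.9]), np.float64(10.0)] [  0.782   -0.6233 552.1578   5.5109] zmed 69.2 [401. 248. 203. 271.]
straightedge 0.73 [510.7  -9.7] [array([ 12.9, 110.5]), np.float64(9.6)] [ 1.656000e-01 -9.862000e-01  5.095078e+02 -3.101500e+00] zmed 92.0 [277. 228.  37. 289.]
9.15 n 501.6 t -115.2 z 73.9 yaw 99.56 -3.1412 Fn 0.87 Ft 0.13 Fz -4.10 tq [0.02 0.03 0.01]
```

Request:
{"api": "jog_arm", "payload": {"plan": [{"tx":0,"ty":0.006,"tz":0,"wx":0,"wy":0,"wz":0,"claw":1},{"tx":0,"ty":0.01,"tz":0,"wx":0,"wy":0,"wz":0,"claw":1},{"tx":0,"ty":0.014,"tz":0,"wx":0,"wy":0,"wz":0,"claw":1},{"tx":0,"ty":0.018,"tz":0,"wx":0,"wy":0,"wz":0,"claw":1},{"tx":0,"ty":0.022,"tz":0,"wx":0,"wy":0,"wz":0,"claw":1},{"tx":0,"ty":0.026,"tz":0,"wx":0,"wy":0,"wz":0,"claw":1},{"tx":0,"ty":0.03,"tz":0,"wx":0,"wy":0,"wz":0,"claw":1},{"tx":0,"ty":0.034,"tz":0,"wx":0,"wy":0,"wz":0,"claw":1},{"tx":0,"ty":0.038,"tz":0,"wx":0,"wy":0,"wz":0,"claw":1},{"tx":0,"ty":0.042,"tz":0,"wx":0,"wy":0,"wz":0,"claw":1},{"tx":0,"ty":0.046,"tz":0,"wx":0,"wy":0,"wz":0,"claw":1},{"tx":0,"ty":0.05,"tz":0,"wx":0,"wy":0,"wz":0,"claw":1}]}}

```text
clock: 10.35
eef_pos: [529.0, -26.8, 73.9]
tool_rot: [-3.142, -0.0, 1.738]
force: [-1.1, 0.2, -4.7]
width: 11.3
gripper_force: 59.0
```

```bash
python3 - <<'E'
from h import *
st()
p=cam('wrist'); edge(p,'carrier',66,74); edge(p,'straightedge',85,97);edge(p,'fence',66,72)
save(p,'w5.png'); st()
E
```

```text
10.35 n 517.0 t -115.2 z 73.9 yaw 99.57 -3.1415 Fn -1.00 Ft 0.39 Fz -4.69 tq [-0.09  0.13 -0.04]
carrier 0.95 [574.8 -16.1] [array([ 79.3, 122.4]), np.float64(9.7)] [  0.7761  -0.6306 565.5125   7.8631] zmed 69.2 [396. 248. 202. 270.]
straightedge 0.81 [525.5  -7.2] [array([ 12.9, 110.3]), np.float64(9.6)] [ 1.657000e-01 -9.862000e-01  5.242624e+02 -6.141000e-01] zmed 92.0 [277. 227.  37. 296.]
fence 0.6 [641.   11.3] [array([ 16.2, 142.9]), np.float64(9.6)] [ 2.215000e-01 -9.752000e-01  6.389452e+02  9.005600e+00] zmed 68.1 [528. 208.  59. 315.]
10.55 n 517.2 t -115.2 z 74.0 yaw 99.57 3.141 Fn -0.37 Ft 0.16 Fz -5.29 tq [0.03 0.09 0.02]
```

View pics/w5.png

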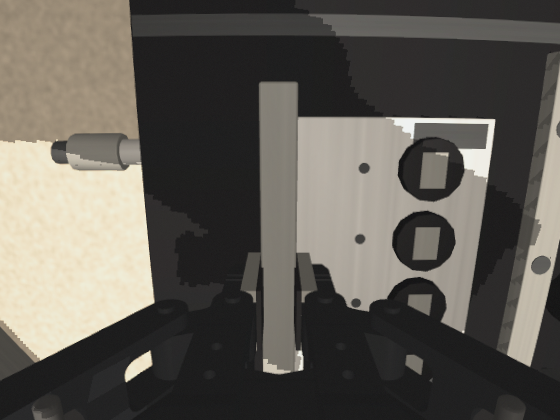

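The bar (columns 260-298) sits flush on the carrier's front edge, and the carrier has moved with it. I'll keep sliding to about 4 mm short of the fence.

Request:
{"api": "jog_arm", "payload": {"plan": [{"tx":0,"ty":0.006,"tz":0,"wx":0,"wy":0,"wz":0.001,"claw":1},{"tx":0,"ty":0.012,"tz":0,"wx":0,"wy":0,"wz":0.002,"claw":1},{"tx":0,"ty":0.018,"tz":0,"wx":0,"wy":0,"wz":0.002,"claw":1},{"tx":0,"ty":0.024,"tz":0,"wx":0,"wy":0,"wz":0.002,"claw":1},{"tx":0,"ty":0.03,"tz":0,"wx":0,"wy":0,"wz":0.002,"claw":1},{"tx":0,"ty":0.036,"tz":0,"wx":0,"wy":0,"wz":0.002,"claw":1},{"tx":0,"ty":0.042,"tz":0,"wx":0,"wy":0,"wz":0.002,"claw":1},{"tx":0,"ty":0.048,"tz":0,"wx":0,"wy":0,"wz":0.002,"claw":1},{"tx":0,"ty":0.054,"tz":0,"wx":0,"wy":0,"wz":0.002,"claw":1},{"tx":0,"ty":0.06,"tz":0,"wx":0,"wy":0,"wz":0.002,"claw":1},{"tx":0,"ty":0.064,"tz":0,"wx":0,"wy":0,"wz":0.002,"claw":1},{"tx":0,"ty":0.064,"tz":0,"wx":0,"wy":0,"wz":0.002,"claw":1}]}}

```text
clock: 11.75
eef_pos: [548.3, -23.6, 74.0]
tool_rot: [3.141, 0.0, 1.735]
force: [0.4, -0.0, -4.5]
width: 11.9
gripper_force: 59.0
```

```bash
python3 - <<'E'
from h import *
st()
E
```

```text
11.75 n 536.5 t -115.3 z 74.0 yaw 99.39 3.1409 Fn 0.41 Ft -0.11 Fz -4.46 tq [0.05 0.02 0.07]
```

Request:
{"api": "jog_arm", "payload": {"plan": [{"tx":0,"ty":0.002,"tz":0,"wx":0,"wy":0,"wz":0,"claw":1},{"tx":0,"ty":0.004,"tz":0,"wx":0,"wy":0,"wz":0,"claw":1},{"tx":0,"ty":0.006,"tz":0,"wx":0,"wy":0,"wz":0,"claw":1},{"tx":0,"ty":0.008,"tz":0,"wx":0,"wy":0,"wz":0,"claw":1},{"tx":0,"ty":0.01,"tz":0,"wx":0,"wy":0,"wz":0,"claw":1},{"tx":0,"ty":0.01,"tz":0,"wx":0,"wy":0,"wz":0,"claw":1}]}}

```text
clock: 12.35
eef_pos: [551.0, -23.1, 73.9]
tool_rot: [3.141, 0.0, 1.735]
force: [0.1, -0.8, -4.5]
width: 11.1
gripper_force: 59.0
```

```bash
python3 - <<'E'
from h import *
st()
E
```

```text
12.35 n 539.2 t -115.3 z 73.9 yaw 99.39 3.1413 Fn -0.07 Ft -0.80 Fz -4.46 tq [-0.05  0.13  0.03]
```

Request:
{"api": "jog_arm", "payload": {"plan": [{"tx":0,"ty":0.002,"tz":0,"wx":0,"wy":0,"wz":0,"claw":1},{"tx":0,"ty":0.004,"tz":0,"wx":0,"wy":0,"wz":0,"claw":1},{"tx":0,"ty":0.004,"tz":0,"wx":0,"wy":0,"wz":0,"claw":1}]}}

```text
clock: 12.65
eef_pos: [552.1, -22.9, 73.9]
tool_rot: [3.141, 0.0, 1.735]
force: [-1.0, -0.2, -4.7]
width: 10.6
gripper_force: 59.0
```

Request:
{"api": "jog_arm", "payload": {"plan": [{"tx":0,"ty":0.002,"tz":0,"wx":0,"wy":0,"wz":0,"claw":1},{"tx":0,"ty":0.003,"tz":0,"wx":0,"wy":0,"wz":0,"claw":1},{"tx":0,"ty":0.003,"tz":0,"wx":0,"wy":0,"wz":0,"claw":1}]}}

```text
clock: 12.95
eef_pos: [552.7, -22.8, 73.8]
tool_rot: [-3.141, -0.0, 1.735]
force: [-0.7, 0.5, -4.7]
width: 11.3
gripper_force: 59.0
```

```bash
python3 - <<'E'
from h import *
st()
p=cam('wrist'); st(); edge(p,'carrier',66,74)
E
```

```text
12.95 n 541.0 t -115.2 z 73.8 yaw 99.38 -3.1412 Fn -0.62 Ft 0.59 Fz -4.72 tq [-0.02  0.21 -0.03]
13.0 n 541.0 t -115.2 z 73.9 yaw 99.38 -3.1413 Fn -1.04 Ft 0.23 Fz -4.10 tq [-0.04  0.24 -0.06]
carrier 0.94 [598.7 -12. ] [array([ 79.5, 122.6]), np.float64(9.6)] [  0.7725  -0.635  589.4047  11.9408] zmed 69.2 [397. 249. 203. 272.]
```

Request:
{"api": "jog_arm", "payload": {"plan": [{"tx":0,"ty":0.002,"tz":0,"wx":0,"wy":0,"wz":0,"claw":1},{"tx":0,"ty":0.003,"tz":0,"wx":0,"wy":0,"wz":0,"claw":1},{"tx":0,"ty":0.003,"tz":0,"wx":0,"wy":0,"wz":0,"claw":1},{"tx":0,"ty":0.003,"tz":0,"wx":0,"wy":0,"wz":0,"claw":1}]}}

```text
clock: 13.45
eef_pos: [552.8, -22.8, 73.7]
tool_rot: [-3.14, -0.0, 1.734]
force: [-4.1, -1.2, -2.8]
width: 11.2
gripper_force: 59.1
```

```bash
python3 - <<'E'
from h import *
st()
E
```

```text
13.45 n 541.1 t -115.2 z 73.7 yaw 99.38 -3.1397 Fn -4.24 Ft -0.45 Fz -2.78 tq [-0.16  0.95 -0.05]
```

Request:
{"api": "jog_arm", "payload": {"plan": [{"tx":0,"ty":0.002,"tz":0,"wx":0,"wy":0,"wz":0,"claw":1},{"tx":0,"ty":0.004,"tz":0,"wx":0,"wy":0,"wz":0,"claw":1},{"tx":0,"ty":0.004,"tz":0,"wx":0,"wy":0,"wz":0,"claw":1},{"tx":0,"ty":0.004,"tz":0,"wx":0,"wy":0,"wz":0,"claw":1},{"tx":0,"ty":0.004,"tz":0,"wx":0,"wy":0,"wz":0,"claw":1}]}}

```text
clock: 13.95
eef_pos: [552.8, -22.7, 73.4]
tool_rot: [-3.137, -0.001, 1.734]
force: [-5.7, -0.7, -3.3]
width: 11.1
gripper_force: 59.2
```

```bash
python3 - <<'E'
from h import *
st()
for i in range(3): ctrl.get_image('top'); st()
E
```

```text
13.95 n 541.1 t -115.2 z 73.4 yaw 99.37 -3.1375 Fn -5.72 Ft 0.24 Fz -3.31 tq [-0.28  1.42 -0.02]
14.0 n 541.1 t -115.2 z 73.4 yaw 99.38 -3.1375 Fn -6.17 Ft -0.45 Fz -3.67 tq [-0.26  1.4  -0.06]
14.05 n 541.2 t -115.2 z 73.5 yaw 99.37 -3.1375 Fn -6.12 Ft 0.02 Fz -3.68 tq [-0.26  1.37 -0.07]
14.1 n 541.1 t -115.1 z 73.4 yaw 99.38 -3.1374 Fn -5.34 Ft -0.21 Fz -3.71 tq [-0.21  1.31 -0.05]
```

Request:
{"api": "jog_arm", "payload": {"plan": [{"tx":0,"ty":0.002,"tz":-0.001,"wx":0,"wy":0,"wz":0,"claw":1},{"tx":0,"ty":0.004,"tz":-0.002,"wx":0,"wy":0,"wz":0,"claw":1},{"tx":0,"ty":0.006,"tz":-0.002,"wx":0,"wy":0,"wz":0,"claw":1},{"tx":0,"ty":0.008,"tz":-0.002,"wx":0,"wy":0,"wz":0,"claw":1},{"tx":0,"ty":0.008,"tz":-0.002,"wx":0,"wy":0,"wz":0,"claw":1},{"tx":0,"ty":0.008,"tz":-0.002,"wx":0,"wy":0,"wz":0,"claw":1},{"tx":0,"ty":0.008,"tz":-0.002,"wx":0,"wy":0,"wz":0,"claw":1}]}}

```text
clock: 14.8
eef_pos: [552.9, -22.7, 73.5]
tool_rot: [-3.133, -0.001, 1.734]
force: [-9.3, -2.0, -3.6]
width: 11.7
gripper_force: 59.3
```

```bash
python3 - <<'E'
from h import *
st()
p=cam('wrist'); save(p,'w6.png'); st(); edge(p,'carrier',66,74); edge(p,'straightedge',85,97); edge(p,'fence',66,72)
p=cam('top'); edge(p,'carrier',66,74);
for i in range(2): ctrl.get_image('top'); st()
E
```

```text
14.8 n 541.2 t -115.2 z 73.5 yaw 99.36 -3.133 Fn -9.49 Ft -0.37 Fz -3.56 tq [-0.45  2.13 -0.05]
14.85 n 541.2 t -115.1 z 73.5 yaw 99.36 -3.1329 Fn -9.05 Ft -0.63 Fz -3.27 tq [-0.44  2.14  0.  ]
carrier 0.95 [599.1 -11.4] [array([ 80.6, 121. ]), np.float64(9.4)] [  0.7785  -0.6276 589.5314  12.2142] zmed 69.2 [397. 248. 205. 271.]
straightedge 0.94 [549.3  -3.2] [array([ 13.4, 110.8]), np.float64(9.3)] [ 1.62300e-01 -9.86700e-01  5.48438e+02  3.41880e+00] zmed 91.5 [278. 229.  35. 290.]
fence 0.65 [640.3  18.2] [array([ 15.7, 130.8]), np.float64(9.6)] [ 1.739000e-01 -9.848000e-01  6.387961e+02  2.618730e+01] zmed 68.2 [503. 195.  70. 301.]
15.15 n 541.2 t -115.2 z 73.5 yaw 99.36 -3.133 Fn -9.12 Ft -0.44 Fz -3.26 tq [-0.45  2.1  -0.02]
15.2 n 541.2 t -115.2 z 73.5 yaw 99.36 -3.133 Fn -9.17 Ft 0.41 Fz -2.80 tq [-0.45  2.11 -0.06]
```

View pics/w6.png

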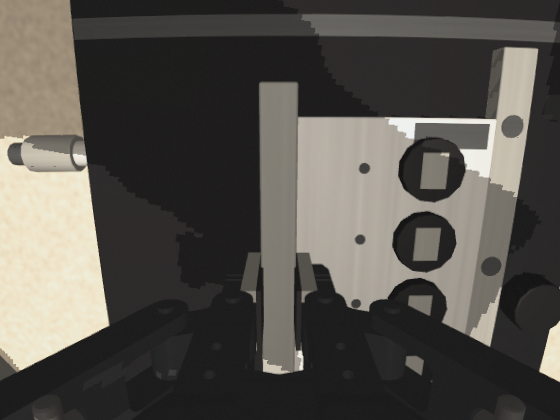

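The carrier's rear edge meets the fence without a gap (column 495 at row 120 to about 470 at row 345). The bar is flush on the front edge and the push is steady at about 9 N.

```bash
python3 -c "
from h import *
st(); print(ctrl.finish_job()); st()"
```

```text
15.2 n 541.2 t -115.2 z 73.5 yaw 99.36 -3.133 Fn -9.17 Ft 0.41 Fz -2.80 tq [-0.45  2.11 -0.06]
the job is handed in; nothing more can be done
None
the job is handed in; nothing more can be done
```

The carrier is seated square and flush against the fence, the gripped straightedge is still pressing it with a steady 9 N or so, and the job was handed in at 15.2 s; no verdict came back.

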